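# Swap the spent spray can and fill the crate

## Robot

A 6-joint arm with a two-finger parallel gripper is mounted at the origin on the work surface. World frame = base frame: x ahead of the robot, y to its left, z up, the work surface at z = 0. Lengths are in m, angles in rad, forces in N, time in s.
With the tool pointing down it reaches from about 0.375 to 0.75 m from the base axis. Payload 9 kg.
Tool frame: the origin (TCP) lies between the finger pads; the fingertips stand manip.finger_overhang ahead of it and the grasp point (between the pads) lies 8 mm behind it (manip.finger_overhang is the distance from the TCP to the fingertips, in m); z points along the fingers, y is the direction in which the jaws open and shut (so a half turn about z gives the same grasp; the last joint's range is limited). The gripper opens to 85 mm and grips with 20 to 120 N. Pads are 22 mm wide; open, the fingers measure 114 mm over their backs; the gripper's body (76 mm by 85 mm) begins 54 mm behind the grasp point. The pads swing forward as they close: fully open they stand 13 mm farther back than shut.
Start: joints at [1.088, 0.104, 0.097, 1.564, 0, 1.353], TCP at [0.157, 0.579, 0.242] pointing down, gripper open.
Joint ranges: [-2.99, 2.99], [-0.84, 1.86], [-1.1, 1.16], [-1.84, 2.11], [-1.51, 1.56], [-3.14, 3.14]. Speed limits (rad/s): [2.22, 2.22, 2.57, 3.14, 3.14, 3.14].

## Interface

Orientations are given as a rotation vector (axis times angle).
In Python, from rig import manip, readout, eyes, order, boxes_of gives the robot as it stands. Calls block until the motion is done:
- manip.reach(position, orientation): joint-space move of the TCP to a pose.
- manip.movel(position, rate=0.15, frame=None, force_limit=None): straight line of the TCP; frame=None keeps the orientation; rate is the mean speed in m/s. With force_limit (N) it stops when the force on the tool has changed by that much, and returns True; else False.
- manip.goto_joints(angles): joint-space move.
- manip.release() and manip.close_gripper(effort=None): open the fingers fully, or close them until they stop; effort is the grip in N (None keeps the last).
- manip.sleep(seconds).
- manip.ik(position, orientation): joint angles nearest the present ones, or None.
- readout.get_obs(): the state.
- eyes.read_camera(name): name is "side" or "top" or "wrist"; returns a dict with "color" (420x560x3 uint8, red, green, blue), "fx", "fy", "cx", "cy" (pixels), "R" (3x3) and "t" (3): a world point X has camera coordinates R X + t. Camera axes: x right, y down, z forward; pixel columns grow to the right and rows downward; lengths in m; the calibration is good to about 2 mm. The wrist camera is an equidistant fisheye: a pixel r from the principal point sees the ray r / f radians off the axis. A picture is of the moment at which its call begins. There is no depth.
A pose or a line that the arm cannot do raises manip.PlanningError and nothing moves.
- order.hand_in(): hands the job in, once; it reports no verdict.
Trained networks look in the newest picture that a camera, given by its name, has taken for a name from the list of things; names that differ only in an ending like _2 or _b are one class to them, and where a whole thing is asked for, a point or a joint stands for the part that bears it (a point fixed in the world has none). Each returns a list of dicts, best first, with "p" (0 to 1); they miss things now and then, are a little off and sometimes report something else, mostly with a low value. They report only what shows in the picture. A call takes as long as a camera call.
- boxes_of(target, camera): "rect" ([left, top, right, bottom] in pixels, round what is visible of it).
The state is a dict: "time_s": time; "joints": joint angles; "qd": joint speeds; "tau": joint torques, N m; "tcp_pos": TCP position; "tcp_rot": TCP orientation; "force": force on the tool from outside, world axes, zero at the start; "ft_torque": the same for the moment, N m; "gripper_width": opening from 0.0 (shut) to 1.0 (fully open).
Only numpy, scipy, OpenCV 4.12 (cv2) and the standard library are available. Lean on these libraries where they do the work, as an engineer would, in place of code of your own. Each camera call takes 0.05 s, during which the arm holds its last target.

## Task

Take the spent spray can, the one without a cap, out of the divided crate and put it in the scrap bin. Stand the two new capped cans from the bench upright in the cells this leaves free, one to a cell and right down on the floor of the crate, setting them down gently rather than dropping or tipping them. Leave the two good cans already in the crate, and the sander and sanding discs, where they are.

Things in the scene. Friction and masses are not known exactly. Their poses are not given: they have to be found in the camera images.
- crate: fixed square plywood crate, 142 x 142 mm outside, 60 mm high, open above, divided by one wall each way into 2 x 2 cells of 62 x 62 mm, 68 mm between centres of neighbouring cells; walls, dividers and floor 6 mm thick. Origin: centre of its underside on the bench; x and y run along its walls, z up. It can stand at any yaw. Three cells start filled (two capped cans, one uncapped), one is free.
- cell0 (a point): centre of the floor of one crate cell, at x +34, y +34, z 6 mm in the crate's frame; axes as the crate
- cell1 (a point): centre of the floor of one crate cell, at x +34, y -34, z 6 mm in the crate's frame; axes as the crate
- cell2 (a point): centre of the floor of one crate cell, at x -34, y +34, z 6 mm in the crate's frame; axes as the crate
- cell3 (a point): centre of the floor of one crate cell, at x -34, y -34, z 6 mm in the crate's frame; axes as the crate
- scrap_bin: fixed open sheet-steel scrap bin, 180 x 180 mm outside, 70 mm high, walls and floor 5 mm thick, empty. Origin: centre of its underside on the bench; x and y run along its walls, z up.
- empty: the spent spray can without a cap, standing in one of the crate's cells: bare aluminium cylinder body 52 mm diameter and 90 mm high, shoulder to 100 mm, then a thin black spray nozzle 18 mm diameter from 100 to 126 mm (the top). About 0.07 kg. Origin: centre of its underside; z up along the can; yaw means nothing. Taken by the nozzle from above.
- empty_mid (a point): point on the axis of the spent can, 50 mm above its underside
- new_a: new can standing on the bench outside the crate: small capped spray can, identical to the other capped ones: white cylinder body 52 mm diameter and 90 mm high, aluminium shoulder to 100 mm, then a plain grey cylindrical cap 36 mm diameter from 100 to 135 mm (the top). About 0.22 kg. Origin: centre of its underside; z up along the can. Round, so its yaw means nothing. Taken by the cap from above.
- new_b: the other new can standing on the bench: same as new_a in every way, origin at the centre of its underside
- kept_a: good can already standing in a crate cell: same as new_a in every way, origin at the centre of its underside
- kept_b: second good can already standing in a crate cell: same as new_a in every way, origin at the centre of its underside
- discs: bystander: stack of round sanding discs, 120 mm diameter, 18 mm high, beyond the work. Origin: centre of its underside
- sander: bystander: red and black sander standing on its 124 mm pad, 104 mm high, its handle reaching 180 mm along its y. Origin: centre of the pad's underside

How it is judged:
By the outcome, as a careful person would: the job done as asked, in the order asked, and still so for the second after the job is handed in, with the robot touching nothing.
It also fails if it takes over 72 s, if anything falls off the work surface, if the arm or the gripper's body presses on something with over 40 N, if the wrist force passes 120 N, or if a joint passes its speed limit or range.

## Working session

There is one attempt and no reset: what is moved stays moved. The work goes in short steps, each a Python script; the robot and the scene stay as the last script left them, time stands still between calls to the robot, and variables do not carry over. Pictures are saved under pics/ and viewed, and the job is handed in when it is done.

```bash
ls; mkdir -p pics; python3 - <<'E'
from rig import manip, readout, eyes, order, boxes_of
import cv2
for c in ("side","top","wrist"):
    d=eyes.read_camera(c); cv2.imwrite(f"pics/{c}0.png",d["color"][:,:,::-1])
    print(c,d["fx"],d["fy"],d["cx"],d["cy"],d["R"],d["t"])
    for n in ("crate","scrap_bin","empty","new_a","discs","sander"):
        print(n,[(([round(x) for x in b["rect"]]),round(b["p"],2)) for b in boxes_of(n,c)])
print(readout.get_obs(),manip.finger_overhang)
E
```

```text
pics
side 399.98516414901627 399.98516414901627 277.4929260895043 208.02108928805475 [[ 0.99181686 -0.12702048  0.01284949]
 [-0.05482396 -0.51464148 -0.85565091]
 [ 0.11529807  0.84794454 -0.51739386]] [-0.59454678  0.10670782  1.00060268]
crate [([217, 258, 287, 331], 0.85)]
scrap_bin [([217, 164, 286, 213], 0.9)]
empty [([255, 257, 284, 301], 0.9)]
new_a [([223, 196, 246, 250], 0.7), ([284, 193, 308, 246], 0.64)]
discs [([321, 249, 373, 287], 0.93)]
sander [([306, 168, 365, 211], 0.71), ([254, 258, 285, 304], 0.59)]
top 479.4231158345097 479.4231158345097 272.96028176273796 211.19169974375325 [[-0.00529475 -0.99996045 -0.00714595]
 [-0.99912309  0.00558685 -0.04149496]
 [ 0.04153325  0.00691998 -0.99911316]] [0.00853472 0.58827918 1.24749624]
crate [([338, 208, 404, 272], 0.8)]
scrap_bin [([151, 195, 231, 270], 0.91), ([338, 207, 402, 270], 0.6)]
empty [([368, 218, 394, 234], 0.8)]
new_a [([275, 178, 294, 203], 0.9), ([276, 241, 293, 257], 0.84)]
discs [([312, 126, 356, 177], 0.64)]
sander [([173, 81, 240, 173], 0.94)]
wrist 325.19226210127806 325.19226210127806 278.72470391632703
[... 240 characters left out ...]
[]
new_a []
discs []
sander []
{'time_s': 1.05, 'joints': array([1.08831257e+00, 1.04103894e-01, 9.72899477e-02, 1.56389815e+00,
       7.17248708e-08, 1.35307528e+00]), 'qd': array([ 6.43747480e-05,  5.72174356e-04, -7.85717598e-04,  4.73861444e-04,
        8.16035514e-04,  5.45368163e-04]), 'tau': array([ 9.78547905e-04, -5.56762469e+01,  5.03778148e+01,  4.69384886e-04,
       -2.57732909e-04,  1.93359278e-05]), 'tcp_pos': array([0.15702361, 0.57911582, 0.24232287]), 'tcp_rot': array([4.14670821e-01, 3.11407633e+00, 1.24316772e-04]), 'force': array([0.49247729, 0.34410445, 1.54472405]), 'ft_torque': array([ 0.03832088, -0.02888593, -0.04616686]), 'gripper_width': 1.0006047662156738} 0.011
```

```bash
python3 - <<'E'
import cv2
a=cv2.imread("pics/side0.png")[130:350,180:400]; cv2.imwrite("pics/s.png",cv2.resize(a,(600,600),interpolation=cv2.INTER_CUBIC))
a=cv2.imread("pics/top0.png")[70:290,140:420]; cv2.imwrite("pics/t.png",cv2.resize(a,(763,600),interpolation=cv2.INTER_CUBIC))
E
```

```text
(no output)
```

View pics/s.png

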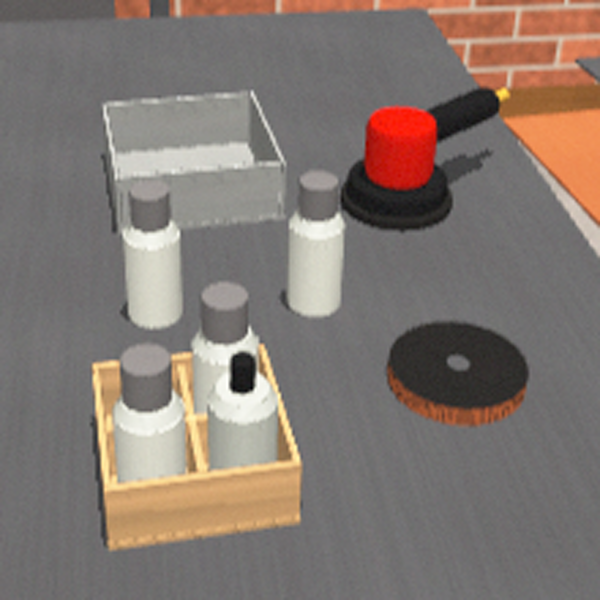

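View pics/t.png

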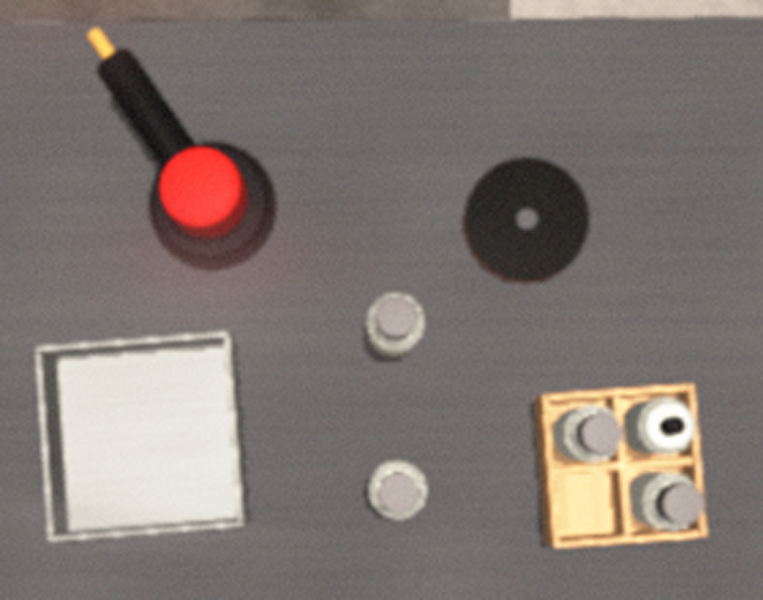

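View pics/wrist0.png

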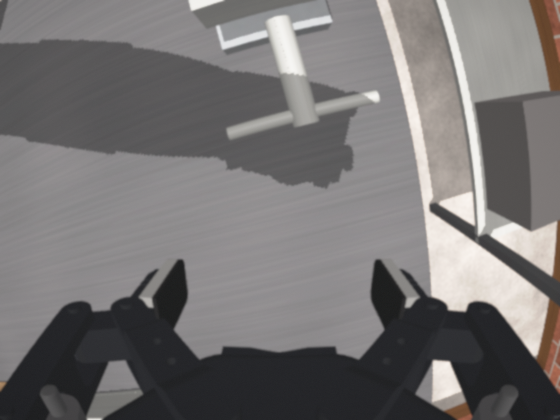

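Top view (original pixels): new cans' caps at about (286,186) and (286,250). In the crate, the spent can is at the far right (386,226), the free cell at the near left (355,255), and the kept cans are on the other diagonal. Next I'll triangulate.

```bash
cat > h.py <<'E'
import numpy as np, cv2
from scipy.optimize import least_squares
def proj(d,X,fish=False):
    X=np.atleast_2d(X); c=X@np.array(d["R"]).T+np.array(d["t"])
    if fish:
        r=np.hypot(c[:,0],c[:,1]); th=np.arctan2(r,c[:,2]); u=c[:,:2]/np.maximum(r,1e-9)[:,None]*th[:,None]
    else: u=c[:,:2]/c[:,2:]
    return u*[d["fx"],d["fy"]]+[d["cx"],d["cy"]]
def tri(obs,x0=(0.5,0,0.1)):  # obs list of (d,fish,px)
    f=lambda X: np.concatenate([(proj(d,X,fi)[0]-p) for d,fi,p in obs])
    s=least_squares(f,x0); return s.x, np.sqrt(np.mean(s.fun**2))
E
python3 - <<'E'
from rig import eyes
from h import *
S=eyes.read_camera("side");T=eyes.read_camera("top")
s=lambda x,y:(180+(x+.5)/600*220-.5,130+(y+.5)/600*220-.5)
t=lambda x,y:(140+(x+.5)/763*280-.5,70+(y+.5)/600*220-.5)
P={"far cap top":((320,181),(397,316)),"near cap top":((150,190),(399,491)),
"nozzle top":((243,359),(674,425)),"keptL top":((225,295),(601,433)),"keptR top":((147,359),(682,503)),
"crate FL":((94,366),(537,396)),"crate FR(near robot? )":((107,487),(707,536)),"crate far right":((298,463),(695,384)),
"bin a":((104,104),(49,539)),"bin b":((250,94),(38,347)),"bin c":((284,162),(229,333)),}
# side: right = +x, down = -y ; crate side view left-back corner=(near x, +y)
P["crate FL"]=((94,366),(552,546));P["crate FR(near robot? )"]=((107,487),(707,536))
for k,(a,b) in P.items():
    X,e=tri([(S,0,s(*a)),(T,0,t(*b))]); print(k,X.round(4),round(e,2))
E
```

```text
far cap top [ 0.6436 -0.0253  0.1332] 0.18
near cap top [ 0.491  -0.0261  0.1334] 0.26
nozzle top [ 0.5472 -0.2662  0.1297] 0.18
keptL top [ 0.5407 -0.2009  0.1394] 0.15
keptR top [ 0.4799 -0.27    0.1388] 0.17
crate FL [ 0.437  -0.169   0.0548] 0.1
crate FR(near robot? ) [ 0.4468 -0.3108  0.0614] 0.12
crate far right [ 0.584  -0.3019  0.0604] 0.6
bin a [0.4465 0.2944 0.0678] 0.15
bin b [0.6214 0.3057 0.0674] 0.74
bin c [0.6345 0.1285 0.0703] 0.28
```

```bash
cat >> h.py <<'E'
from scipy.spatial.transform import Rotation as Ro
def tool(jaw): # jaw yaw rad, tool down
    y=np.array([np.cos(jaw),np.sin(jaw),0]); z=np.array([0,0,-1.]); x=np.cross(y,z)
    return Ro.from_matrix(np.c_[x,y,z]).as_rotvec()
E
python3 - <<'E'
from rig import manip,eyes,readout
from h import *
for j in (-41.2,138.8):
    o=tool(np.radians(j))
    for p in ([.547,-.267,.33],[.547,-.267,.12],[.474,-.204,.12],[.5405,.2115,.12]):
        q=manip.ik(p,o); print(j,p,None if q is None else q.round(2))
E
```

```text
-41.2 [0.547, -0.267, 0.33] [-0.67  0.17  0.33  1.73  0.    1.62]
-41.2 [0.547, -0.267, 0.12] [-0.67  0.14 -0.08  1.34  0.    1.62]
-41.2 [0.474, -0.204, 0.12] [-0.66 -0.14 -0.37  1.34  0.    1.63]
-41.2 [0.5405, 0.2115, 0.12] [ 0.15  0.06 -0.17  1.34  0.    2.44]
138.8 [0.547, -0.267, 0.33] [-0.67  0.17  0.33  1.73  0.   -1.52]
138.8 [0.547, -0.267, 0.12] [-0.67  0.14 -0.08  1.34  0.   -1.52]
138.8 [0.474, -0.204, 0.12] [-0.66 -0.14 -0.37  1.34  0.   -1.51]
138.8 [0.5405, 0.2115, 0.12] [ 0.15  0.06 -0.17  1.34  0.   -0.7 ]
```

```bash
python3 - <<'E'
from rig import manip,eyes,readout
from h import *
o=tool(np.radians(-41.2))
manip.reach([.547,-.267,.30],o)
d=eyes.read_camera("wrist"); cv2.imwrite("pics/w1.png",d["color"][:,:,::-1])
import pickle; pickle.dump(d,open("w1.pkl","wb"))
print(readout.get_obs()["time_s"], -np.array(d["R"]).T@d["t"])
c=np.array([.5105,-.2355]);y=np.radians(3.8);Rz=np.array([[np.cos(y),-np.sin(y)],[np.sin(y),np.cos(y)]])
for n,a in (("c--",(-71,-71)),("c-+",(-71,71)),("c++",(71,71)),("c+-",(71,-71)),("ctr",(0,0))):
    print(n,proj(d,[*(c+Rz@np.array(a)/1e3),.06],True).round(1))
for n,X in (("noz",[.5472,-.2662,.1297]),("kL",[.5407,-.2009,.139]),("kR",[.48,-.27,.139]),("near",[.491,-.026,.134]),("far",[.6436,-.0253,.134])): print(n,proj(d,X,True).round(1))
E
```

```text
4.4583 [ 0.59336457 -0.21443952  0.43158422]
c-- [[239.9 260. ]]
c-+ [[156.4 182.2]]
c++ [[235.7  94.6]]
c+- [[323.  181.3]]
ctr [[237.  181.2]]
noz [[277.8 193.6]]
kL [[225.  147.8]]
kR [[228.5 243. ]]
near [[82.1 60.3]]
far [[189.6 -47.4]]
```

View pics/w1.png

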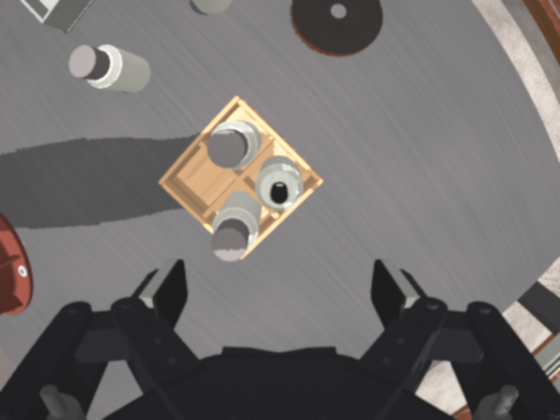

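```bash
python3 - <<'E'
import cv2
a=cv2.imread("pics/w1.png")[80:280,140:340]; a=cv2.resize(a,(600,600),interpolation=cv2.INTER_CUBIC)
for x,y in ((239.9,260),(156.4,182.2),(235.7,94.6),(323,181.3),(277.8,193.6),(225,147.8),(228.5,243)):
    cv2.drawMarker(a,(round((x+.5-140)*3),round((y+.5-80)*3)),(0,0,255),cv2.MARKER_CROSS,14,1)
cv2.imwrite("pics/w1c.png",a)
E
```

```text
(no output)
```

View pics/w1c.png

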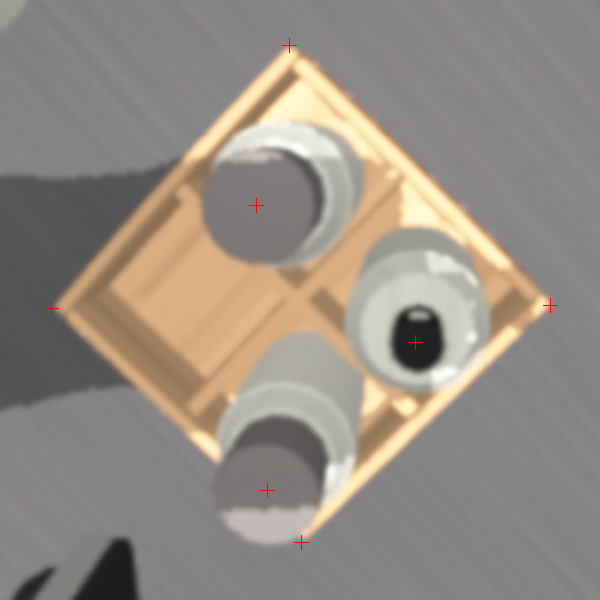

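```bash
cat > fit.py <<'E'
from rig import eyes
from h import *
import pickle
W=pickle.load(open("w1.pkl","rb"));S=eyes.read_camera("side");T=eyes.read_camera("top")
s=lambda p:(180+(p[0]+.5)/600*220-.5,130+(p[1]+.5)/600*220-.5)
t=lambda p:(140+(p[0]+.5)/763*280-.5,70+(p[1]+.5)/600*220-.5)
w=lambda p:(140+(p[0]+.5)/3-.5,80+(p[1]+.5)/3-.5)
C={(-1,1):((94,366),(552,546),(58,309)),(-1,-1):((107,487),(707,536),(301,541)),(1,-1):((298,463),(695,384),(550,305)),(1,1):((267,347),(537,396),(293,51))}
cams=((S,0,s),(T,0,t),(W,1,w))
def f(p,use=(0,1,2)):
    r=[]
    R=np.array([[np.cos(p[2]),-np.sin(p[2])],[np.sin(p[2]),np.cos(p[2])]])
    for k,v in C.items():
        X=[*(p[:2]+R@np.array(k)*.071),p[3]]
        for i in use: d,fi,g=cams[i]; r+=list((proj(d,X,fi)[0]-g(v[i])))
    return np.array(r)
for u in ((0,1),(2,),(0,1,2)):
    q=least_squares(f,[.51,-.235,.066,.06],args=(u,)); print(u,q.x.round(4),np.degrees(q.x[2]).round(2),q.fun.round(1))
for n,a in {"noz":((243,359),(674,425),(418,344)),"kL":((225,295),(601,433),(262,208)),"kR":((147,359),(682,503),(269,488))}.items():
    print(n,tri([(d,fi,g(a[i])) for i,(d,fi,g) in enumerate(cams)]))
E
python3 fit.py
```

```text
(0, 1) [ 0.5114 -0.2345  0.0636  0.0572] 3.64 [-0.4 -1.1 -0.2  0.6 -1.   1.3 -0.8  0.4  2.   0.7 -0.8 -0.1 -0.4 -1.1
  1.1 -0.6]
(2,) [ 0.5098 -0.2373  0.0638  0.0544] 3.66 [-0.4 -0.1  0.8 -0.5 -0.2  0.8 -0.2 -0.2]
(0, 1, 2) [ 0.5108 -0.2364  0.0637  0.0578] 3.65 [-0.7 -0.7  0.6  0.9 -1.3 -0.6 -1.3  1.8  0.1  0.7  0.5 -0.4  1.9  1.1
 -0.   0.1  0.4  0.3 -0.5 -0.7  1.9 -0.4 -0.4 -1.6]
noz (array([ 0.5474994 , -0.26715668,  0.13029699]), np.float64(0.2847779720350218))
kL (array([ 0.54125309, -0.202627  ,  0.13980488]), np.float64(0.4488310711284219))
kR (array([ 0.48055037, -0.27012014,  0.1382829 ]), np.float64(0.28356379879558163))
```

```bash
python3 - <<'E'
from rig import manip,eyes,readout
from h import *
o=tool(np.radians(-41.3))
manip.reach([.5474,-.267,.20],o)
print(manip.movel([.5474,-.267,.122],rate=.1,force_limit=8))
manip.close_gripper(30)
ob=readout.get_obs(); print(ob["time_s"],ob["tcp_pos"],ob["force"],ob["gripper_width"])
for c in ("side","wrist"):
    d=eyes.read_camera(c)["color"][:,:,::-1]
    if c=="side": d=cv2.resize(d[200:350,170:370],(800,600),interpolation=cv2.INTER_CUBIC)
    cv2.imwrite(f"pics/{c}2.png",d)
E
```

```text
False
6.6 [ 0.54743015 -0.26703213  0.12217878] [-1.13012195  0.38583234  1.7673098 ] 0.19675669842246105
```

View pics/side2.png

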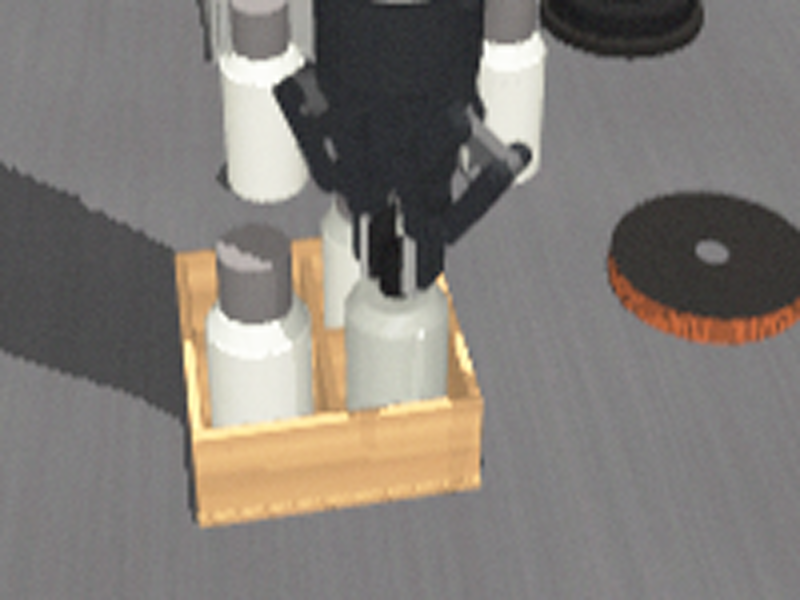

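View pics/wrist2.png

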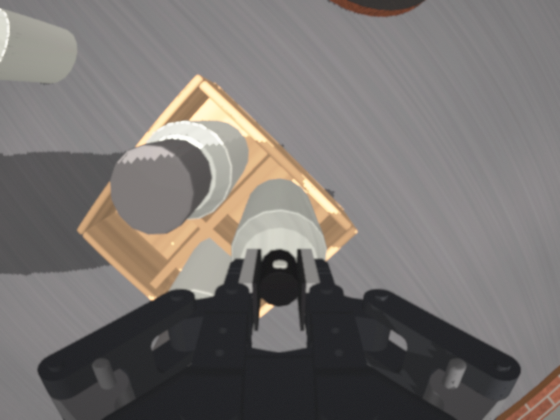

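```bash
python3 - <<'E'
from rig import manip,eyes,readout
from h import *
o=tool(np.radians(-41.3))
manip.movel([.5474,-.267,.30],rate=.15)
print(readout.get_obs()["gripper_width"],readout.get_obs()["force"])
ob=tool(np.radians(-20))
manip.reach([.5405,.2115,.30],ob)
manip.movel([.5405,.2115,.15],rate=.2)
print(manip.movel([.5405,.2115,.118],rate=.05,force_limit=3))
print(readout.get_obs()["tcp_pos"],readout.get_obs()["gripper_width"])
manip.release()
manip.movel([.5405,.2115,.24],rate=.2)
print(readout.get_obs()["time_s"])
d=eyes.read_camera("side")["color"][:,:,::-1]
cv2.imwrite("pics/side3.png",cv2.resize(d[130:350,180:400],(600,600),interpolation=cv2.INTER_CUBIC))
E
```

```text
0.19731726476370845 [ 0.57775173 -0.56350285 -0.73737396]
True
[0.53974609 0.21161382 0.12042183] 0.19374200162073638
12.6667
```

View pics/side3.png

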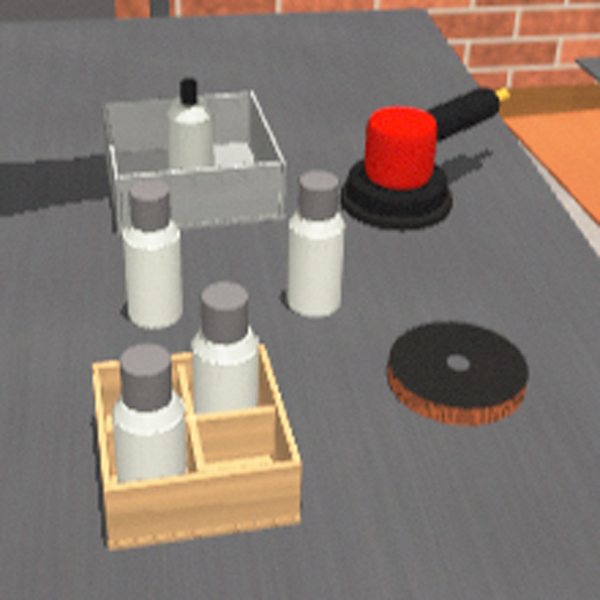

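```bash
cat > pick.py <<'E'
from rig import manip,eyes,readout
from h import *
import sys,pickle
x,y=float(sys.argv[1]),float(sys.argv[2]); tag=sys.argv[3]
o=tool(np.radians(-41.3))
manip.reach([x,y,.22],o)
d=eyes.read_camera("wrist"); cv2.imwrite(f"pics/pre{tag}.png",d["color"][:,:,::-1]);print("pred cap",proj(d,[x,y,.135],True).round(1))
print(manip.movel([x,y,.115],rate=.12,force_limit=8))
manip.close_gripper(70)
ob=readout.get_obs(); print(ob["tcp_pos"],ob["gripper_width"])
manip.movel([x,y,.31],rate=.2)
d=eyes.read_camera("wrist"); cv2.imwrite(f"pics/held{tag}.png",d["color"][:,:,::-1]); print("pred cap",proj(d,[x,y,.33],True).round(1))
pickle.dump(d,open(f"held{tag}.pkl","wb"))
ob=readout.get_obs(); print(ob["tcp_pos"],ob["gripper_width"],ob["force"],ob["time_s"])
E
python3 pick.py .6436 -.0258 A
```

```text
pred cap [[279.3 222. ]]
False
[ 0.64369685 -0.02568759  0.11557738] 0.40274193088109467
pred cap [[277.7 302.6]]
[ 0.64319232 -0.02570689  0.30842049] 0.4021048447945252 [-0.87787774 -0.44394071 -3.22275365] 16.5083
```

View pics/preA.png

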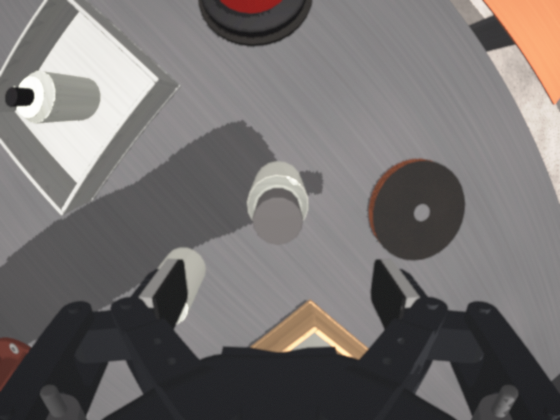

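View pics/heldA.png

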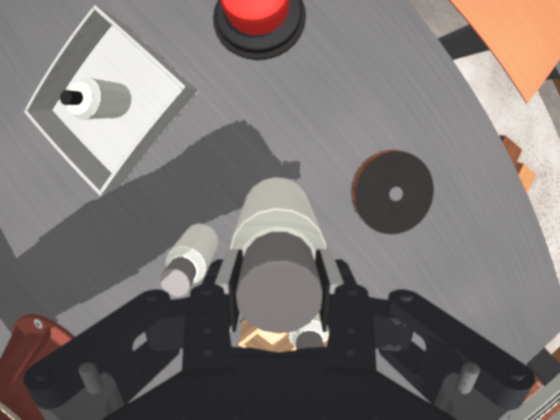

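```bash
python3 - <<'E'
from h import *
import pickle
d=pickle.load(open("heldA.pkl","rb"))
a=cv2.convertScaleAbs(cv2.imread("pics/heldA.png")[200:360,200:360],alpha=1.6); k=4
a=cv2.resize(a,None,fx=k,fy=k,interpolation=cv2.INTER_CUBIC)
a=a[:600]
tc=np.array([.6432,-.0257]); j=np.radians(-41.3); perp=np.array([np.cos(j+np.pi/2),np.sin(j+np.pi/2)])
th=np.linspace(0,2*np.pi,60)
for off,col in ((0,(0,0,255)),(.002,(0,255,0)),(.004,(255,0,0))):
    c=tc+perp*off
    P=np.c_[c[0]+.018*np.cos(th),c[1]+.018*np.sin(th),np.full(60,.328)]
    p=((proj(d,P,True)+.5-200)*k).round().astype(int)
    cv2.polylines(a,[p],True,col,1)
cv2.imwrite("pics/heldAc.png",a)
E
```

```text
(no output)
```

View pics/heldAc.png

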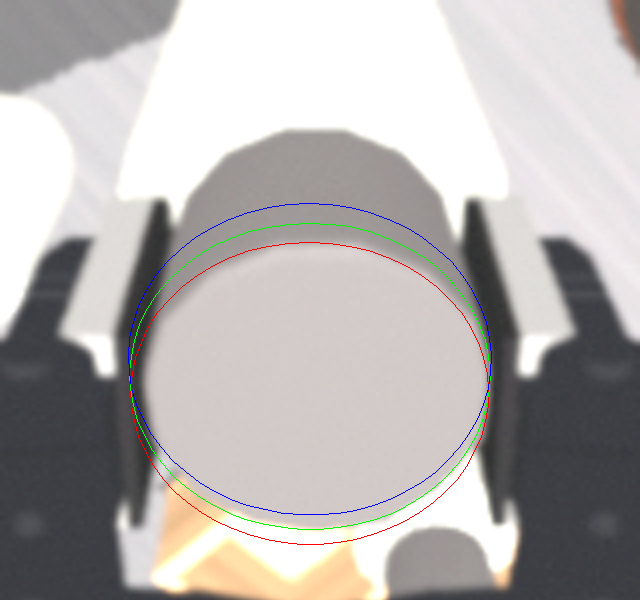

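```bash
cat > place.py <<'E'
from rig import manip,eyes,readout
from h import *
import sys
x,y=float(sys.argv[1]),float(sys.argv[2]); tag=sys.argv[3]
o=tool(np.radians(-41.3))
manip.reach([x,y,.31],o)
manip.movel([x,y,.20],rate=.15)
ob=readout.get_obs(); print(ob["tcp_pos"],ob["force"])
r=manip.movel([x,y,.13],rate=.06,force_limit=6)
print("entry contact",r,readout.get_obs()["tcp_pos"])
if not r:
    r=manip.movel([x,y,.117],rate=.02,force_limit=5)
    ob=readout.get_obs(); print("floor",r,ob["tcp_pos"],ob["force"],ob["gripper_width"])
for c in ("side","wrist"):
    d=eyes.read_camera(c)["color"][:,:,::-1]
    if c=="side": d=cv2.resize(d[200:350,170:370],(800,600),interpolation=cv2.INTER_CUBIC)
    cv2.imwrite(f"pics/{c}pl{tag}.png",d)
print(readout.get_obs()["time_s"])
E
python3 place.py .5462 -.2683 A
```

```text
[ 0.5467826  -0.26831644  0.20125201] [ 0.71077746  0.20642399 -1.58934438]
entry contact False [ 0.54642868 -0.26848827  0.13052968]
floor True [ 0.54622206 -0.2682981   0.12157089] [-1.45049492 -0.37759684  4.86549903] 0.40174874308216896
20.3083
```

View pics/sideplA.png

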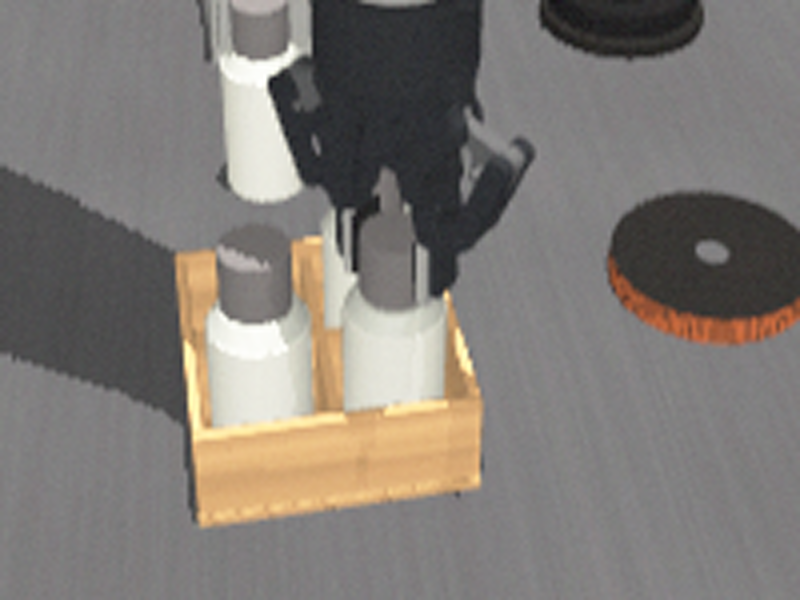

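The can is on the crate floor: contact came at z = 0.1216 against 0.1215 expected. I'll release it and fetch the second.

```bash
python3 - <<'E'
from rig import manip
from h import *
manip.release(); manip.movel([.5462,-.2683,.24],rate=.2)
E
python3 pick.py .491 -.0261 B && python3 - <<'E'
from h import *
import pickle
d=pickle.load(open("heldB.pkl","rb"))
a=cv2.convertScaleAbs(cv2.imread("pics/heldB.png")[200:350,200:360],alpha=1.6); k=4
a=cv2.resize(a,None,fx=k,fy=k,interpolation=cv2.INTER_CUBIC)
tc=np.array([.491,-.0261]); th=np.linspace(0,2*np.pi,60)
P=np.c_[tc[0]+.018*np.cos(th),tc[1]+.018*np.sin(th),np.full(60,.328)]
cv2.polylines(a,[((proj(d,P,True)+.5-200)*k).round().astype(int)],True,(0,0,255),1)
cv2.imwrite("pics/heldBc.png",a)
E
```

```text
pred cap [[276.6 220.5]]
False
[ 0.4911409  -0.0260255   0.11557904] 0.40567110479379825
pred cap [[277.9 302.5]]
[ 0.49055903 -0.02596819  0.30860948] 0.4012525821691319 [ 0.2740708  -0.01088601 -2.47403906] 25.3667
```

View pics/heldBc.png

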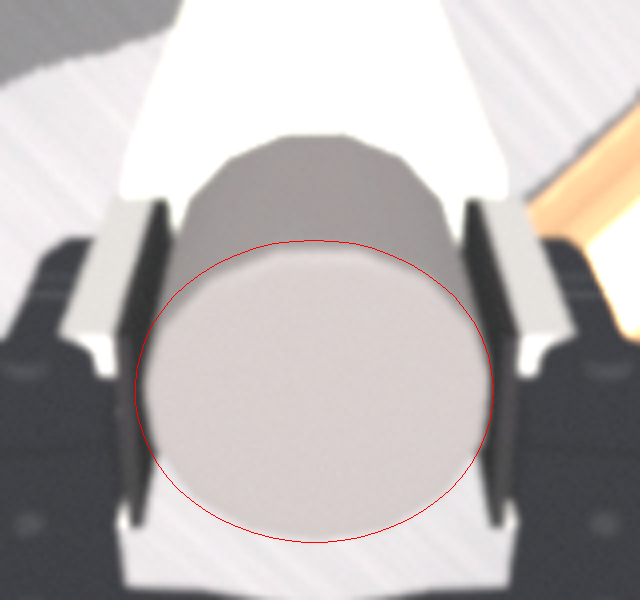

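The held cap lies centred between the pads (crop centre ~(318,392), matching the prediction).

```bash
python3 place.py .4744 -.2045 B
```

```text
[ 0.47486709 -0.20451125  0.20115036] [-0.29538565  0.17178358 -1.93677713]
entry contact False [ 0.4746411  -0.20469177  0.13047292]
floor True [ 0.47443058 -0.20447616  0.12157025] [0.19306309 0.18277378 3.81359062] 0.4002382629162982
28.8917
```

View pics/sideplB.png

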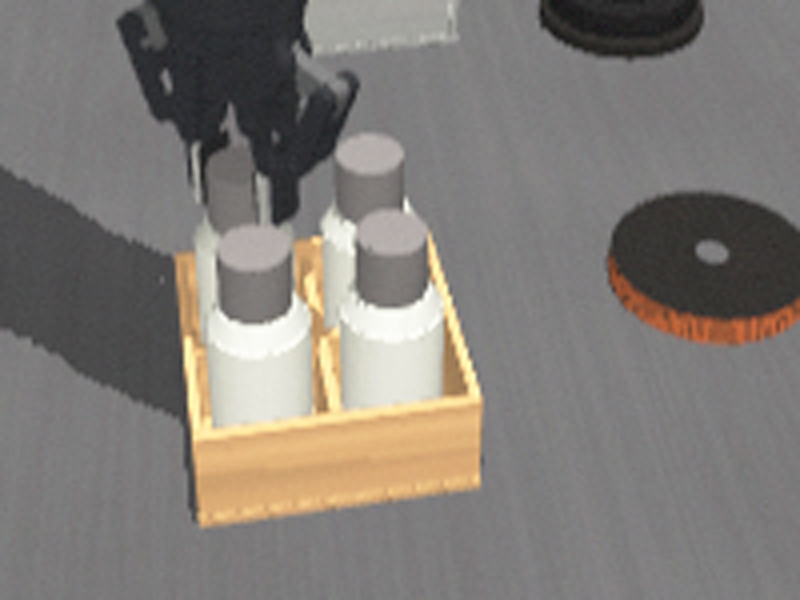

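```bash
python3 - <<'E'
from rig import manip,eyes,readout
from h import *
manip.release(); manip.movel([.4744,-.2045,.27],rate=.2)
manip.reach([.43,.05,.33],tool(np.radians(-41.3)))
S=eyes.read_camera("side")["color"][:,:,::-1];T=eyes.read_camera("top")["color"][:,:,::-1]
a=cv2.resize(S[130:350,180:400],(400,400),interpolation=cv2.INTER_CUBIC);b=cv2.resize(T[160:290,300:430],(400,400),interpolation=cv2.INTER_CUBIC)
cv2.imwrite("pics/final.png",np.hstack([a,b])); print(readout.get_obs()["time_s"])
E
```

```text
31.475
```

View pics/final.png

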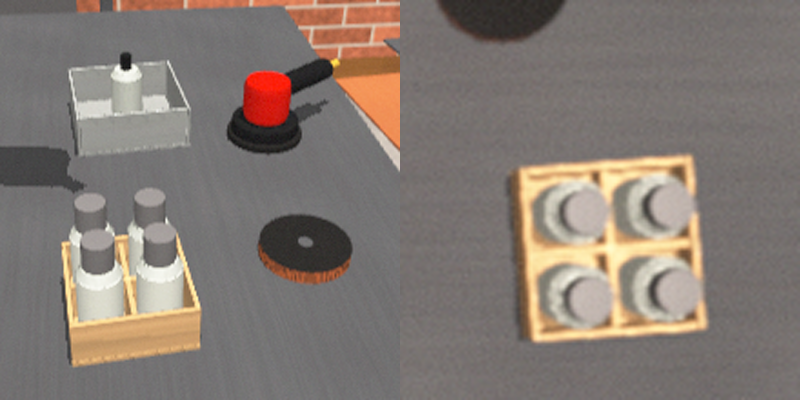

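All four capped cans stand upright, one per cell, at about the same height. The spent can stands in the bin, and the sander and discs haven't moved.

```bash
python3 -c "
from rig import order,readout
order.hand_in(); print(readout.get_obs()['time_s'])"
```

```text
the job is handed in; nothing more can be done
the job is handed in; nothing more can be done
```

The job is done and handed in, with the clock at about 31.5 s of the 72 s allowed.

- **Spent can:** I lifted it out by the nozzle and set it upright on the floor of the scrap bin.
- **New cans:** I took both by the cap and lowered them under force control into the two free cells. Neither touched anything on the way in. Each met the floor at a TCP height of 0.1216 m, against 0.1215 m expected.
- **Last look:** Side and top views showed four upright capped cans, one per cell. The spent can was in the bin, and the kept cans, sander and discs looked unmoved. The arm was clear of everything.
- **Disagreements:** The fixed cameras and the wrist camera put the crate's centre about 3 mm apart, and the crate corner fits were off by up to 2 pixels. I used a position between the two, within the 5 mm clearance around each can. No check failed.

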